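# Dial open the kitchen medicine lockbox

### The job

Unlock the white medicine lockbox by turning its black dial with the red crank knob, bringing the colour dots to the yellow pointer: clockwise, passing the red dot once and stopping on it the second time; then counter-clockwise, passing the blue dot once and stopping on it the second time; then clockwise again until the lock drops and the dial stops dead - the crank arm is sprung, so feel for the stop and never bend it hard. Then slide the aluminium cover fully open by its black grip and let go, without shifting the other kitchen things.

Things in the scene. Friction and masses are not known exactly. Their poses are not given: they have to be found in the camera images.
- lockbox: fixed white steel box, 180 mm along its x, 300 mm along its y, 90 mm high. Origin: centre of its underside. z up, -x is its front (faces the robot, turned by up to 0.4 rad). The dial is on the +y part of the top, the sliding cover on the -y part.
- dial_axis (a point): point on the dial's vertical turning axis, 42 mm above the box's top (the height at which to hold the red knob), in the box frame at (0, 80, 132) mm. The dial is a black disc 96 mm across with white ticks and, near its rim, a red and a blue dot. The dial is a real wheel lock with two hidden wheels behind it: each is picked up only after nearly a turn, so the passes are needed.
- pointer (a point): tip of the yellow pointer on the box's top, just beyond the dial's rim, on the box's +x side of the axis, 56 mm from it. A mark is set when it stands in line with the pointer to within 0.14 rad (8 degrees). A mark overrun by more than that means beginning the whole combination again.
- red_mark (a point): centre of the red dot on the dial, 38 mm from the axis; it is at the pointer when joint dial reads 2.4 rad plus any whole turns (6.283)
- blue_mark (a point): centre of the blue dot on the dial, 38 mm from the axis; it is at the pointer when joint dial reads 4.8 rad plus any whole turns. From here the dial turns freely clockwise for less than one turn, until the lock drops by itself; where that is is not marked. A small brass pin in a black slot on the box's top then jumps 10 mm towards the box's -x.
- dial (a joint): dial angle in rad, counter-clockwise from above positive; it has no end and counts on over whole turns. At 0 the crank arm points to the yellow pointer. It starts between -1.5 and 1.5. It takes about 0.06 N m to turn, 0.16 when dragging both hidden wheels. Once the lock has dropped the dial cannot turn either way (0.1 rad of play).
- crank (a joint): how far the sprung crank arm is bent relative to the dial, rad, counter-clockwise positive, 0 unloaded. Stiffness 2 N m/rad: 0.08 in ordinary turning, and beyond 0.3 rad either way (0.6 N m, 18 N at the knob) the lock is being forced.
- spinner_grip (a point): grip point of the red crank knob, an upright round knob 18 mm in diameter and 34 mm high that spins freely on the crank arm, 34 mm from the dial's axis. The point is on the knob's axis, 10.5 mm below its top, 23.5 mm above the steel arm, 132 mm above the worktop. It circles the dial's axis at the angle dial + crank, measured from the box's +x.
- cover_grip (a point): centre of the black grip block on the aluminium cover, 56 mm along the box's x, 14 mm along its y, 30 mm high; the point is 8.5 mm below its top and 21.5 mm above the cover, 116 mm above the worktop.
- cover (a joint): how far the cover has slid, m: 0 shut, 0.12 fully open against its end stop, sliding along the box's -y. Stiff runner, 3 N. It cannot move more than about 2 mm while the lock is shut.
- mug: loose blue mug, 80 mm across, 92 mm high, origin under its centre; beside the box's +y end
- pill_jar: loose amber pill jar, 48 mm across, 75 mm high, behind (+x) the box
- spice_can: loose red can, 54 mm across, 85 mm high, behind (+x) the box
- spoon: loose wooden spoon, 200 mm long, 20 mm thick, lying in front (-x) of the box
- moka_pot: loose aluminium moka pot, 92 mm across, 158 mm high, on the left
- bowl: loose white bowl, 130 mm across, 55 mm high, on the right
- oil_bottle: loose green bottle, 60 mm across, 190 mm high, far right

How it is judged:
By the outcome, as a careful person would: the job done as asked, in the order asked, and still so for the second after the job is handed in, with the robot touching nothing.
It also fails if it takes over 72 s, if anything falls off the work surface, if the arm or the gripper's body presses on something with over 40 N, if the wrist force passes 120 N, or if a joint passes its speed limit or range.

### The arm

A 7-joint arm with a two-finger parallel gripper is mounted at the origin on the work surface. World frame = base frame: x ahead of the robot, y to its left, z up, the work surface at z = 0. Lengths are in m, angles in rad, forces in N, time in s.
With the tool pointing down it reaches from about 0.4 to 0.85 m from the base axis. Payload 10.4 kg.
Tool frame: the origin (TCP) lies at the very end of the fingers, on their centre line; the grasp point (between the pads) lies 19 mm behind it; z points along the fingers, y is the line along which they close (so a half turn about z gives the same grasp; the last joint's range is limited). The gripper opens to 85 mm and grips with 20 to 120 N. Pads are 22 mm wide; open, the fingers measure 114 mm over their backs; the gripper's body (76 mm by 85 mm) begins 54 mm behind the grasp point. The pads swing forward as they close: fully open they stand 13 mm farther back than shut.
Start: joints at [-1.34, 0.332, -0.065, 1.46, 0.022, 1.35, -0.088], TCP at [0.157, 0.605, 0.231] pointing down, gripper open.
Joint ranges: [-2.6, 2.6], [-0.5, 2.12], [-1.47, 1.34], [0.16, 2.42], [-1.27, 4.41], [0.06, 2.06], [-2.6, 2.6]. Speed limits (rad/s): [2.22, 2.22, 2.79, 2.79, 3.14, 3.14, 3.14].

### API

Orientations are given as a unit quaternion [x, y, z, w].
In Python, from workcell import manip, vision, order gives the robot as it stands. The module is installed in compiled form; this text tells all that it offers.
- The arm moves only by the tool move_arm, never from a script. Its argument "motion" is a list of rows, each a list of 3 entries, a list of its own where there are three numbers: the shift along the tool's x, y, z scaled (see below), then the turn, a rotation vector about the tool's x, y, z scaled (see below), then the opening, from -1 (shut) to 1 (fully open). In form: [[[dx, dy, dz], [wx, wy, wz], hand], ...]. A call has 1 to 12 rows; each row shifts and turns the commanded pose from where the row before left it, along the tool's axes as they then stand; what a row does not reach is not made up. The controller multiplies each number of a shift by 0.75 m and each number of a turn by pi/4 rad. A row lasts 1/10 s, in which the tool goes at most 50 mm and 8.59 degrees, less where a joint would pass 70% of its speed; a pose out of reach is approached as far as the arm can. A call with a number of a shift or a turn outside -1 to 1 is refused whole. A call with a gripper value outside its range is refused whole. The fingers move at their own pace and stop on an object; "newtons" is the grip in N (left out, the last holds). Time passes only in rows, so rows that do not move let the fingers close. It gives the time, the measured TCP pose, the force, the opening and the grip force at its end, in the units of the state.
- manip.get_obs(): the state, without advancing time (a new reading comes with each control period).
- vision.camera(name): name is "side" or "top" or "wrist"; returns a dict with "pixels" (420x560x3 uint8, red, green, blue), "fx", "fy", "cx", "cy" (pixels), "k1" (the pictures are not rectified: a ray, as slopes to the right and down, at radius r is drawn at 1 + k1 r^2 times it, then the intrinsics apply), "R" (3x3) and "t" (3): a world point X has camera coordinates R X + t. Camera axes: x right, y down, z forward; pixel columns grow to the right and rows downward; lengths in m; the calibration is good to about 2 mm. A picture is of the moment at which its call begins. There is no depth.
- order.hand_in(): hands the job in; it is judged then, once.
The state is a dict: "clock": time; "joint_pos": joint angles; "joint_velocities": joint speeds; "tau": joint torques, N m; "position": TCP position; "ee_rot": TCP orientation; "ft_force": force on the tool from outside, world axes, zero at the start; "torque": the same for the moment, N m; "grip_width": opening from 0.0 (shut) to 1.0 (fully open); "grasp_force": force on a finger pad.
Only numpy, scipy, OpenCV 4.12 (cv2) and the standard library are available. Lean on these libraries where they do the work, as an engineer would, in place of code of your own. Each camera call takes 0.05 s, during which the arm holds its last target. There are 200 camera calls.

## Working session

There is one attempt and no reset: what is moved stays moved. The work goes in short steps, Python scripts to look and compute and a tool call to move; the robot and the scene stay as the last step left them, time stands still between calls to the robot, and variables do not carry over. Pictures are saved under pics/ and viewed, at most 10 in all, crops included, and the job is handed in when it is done.

Besides the shell and the picture viewer there is one more tool, called after ">>>" by a JSON object that holds its "fn" and its "kwargs", one argument or row to a line. move_arm: Moves the arm, as the interface text tells. Its arguments: {"type":"object","properties":{"motion":{"type":"array"},"newtons":{"type":"number"}},"required":["motion"]}

```bash
mkdir -p pics; python3 - <<'E'
from workcell import manip, vision
import cv2
print(manip.get_obs())
for n in("top","side"):
    c=vision.camera(n); cv2.imwrite(f"pics/{n}0.png",c["pixels"][:,:,::-1])
    print({k:v for k,v in c.items() if k!="pixels"})
E
```

```text
{'clock': 0.0, 'joint_pos': array([-1.3395954 ,  0.33288259, -0.0647196 ,  1.46093289,  0.02159475,
        1.34991727, -0.08850468]), 'joint_velocities': array([-0.00033595, -0.00133908,  0.00030685,  0.00096088, -0.00097227,
        0.00156477,  0.00037066]), 'tau': array([-2.02190781e-04, -6.25426912e+01,  4.89035610e-02, -3.91632092e+01,
        1.61161280e-02,  9.49086389e-03, -2.01343966e-06]), 'position': array([0.15682548, 0.60461329, 0.23051332]), 'ee_rot': array([ 1.26543493e-01,  9.91960797e-01, -7.19527783e-04, -6.36406387e-05]), 'ft_force': array([-0.00811519, -0.41004849,  0.83755589]), 'torque': array([0.00360537, 0.00843127, 0.00786998]), 'grasp_force': 0.0, 'grip_width': 1.0022622317236733}
{'fx': 487.89113738788234, 'fy': 487.89113738788234, 'cx': 280.38851544569496, 'cy': 222.70471002962861, 'k1': 0.02968326268857725, 'R': array([[ 0.00311669, -0.9997819 ,  0.02065057],
       [-0.99881895, -0.00411365, -0.04841254],
       [ 0.04848693, -0.0204753 , -0.99861393]]), 't': array([0.00857894, 0.57671199, 1.5978623 ])}
{'fx': 394.51768293460924, 'fy': 394.51768293460924, 'cx': 280.6715704611575, 'cy': 213.27079010109952, 'k1': -0.046242789833421866, 'R': array([[-0.98742722, -0.15715977, -0.01697909],
       [-0.089267  ,  0.64303505, -0.76061641],
       [ 0.13045645, -0.74953768, -0.6489795 ]]), 't': array([0.56126607, 0.12343155, 1.26481113])}
```

View pics/top0.png

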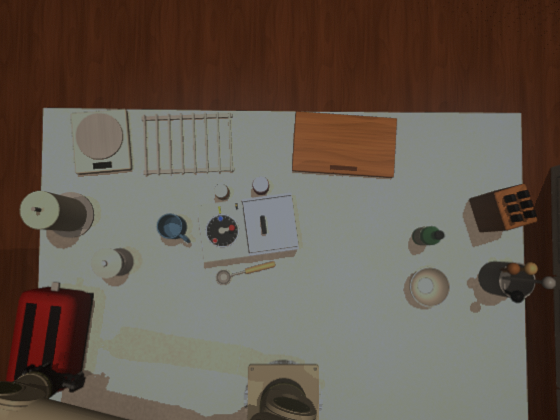

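View pics/side0.png

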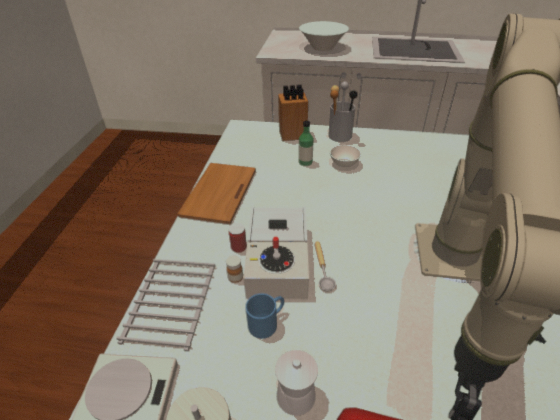

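The top view shows the box around (250,228), with the dial at (222,231) and the cover grip at (264,225). The mug is at (172,227) and the spoon lies in front, near (245,272). I'll zoom in on the box.

```bash
cat > h.py <<'E'
import numpy as np, cv2
from workcell import manip, vision
from scipy.spatial.transform import Rotation as Ro
def ray(c,u,v):
    p=cv2.undistortPoints(np.array([[[u,v]]],float),np.array([[c["fx"],0,c["cx"]],[0,c["fy"],c["cy"]],[0,0,1]]),np.array([c["k1"],0,0,0,0.]))[0,0]
    return -c["R"].T@c["t"], c["R"].T@np.array([p[0],p[1],1])
def onz(c,u,v,z):
    o,d=ray(c,u,v); return o+d*(z-o[2])/d[2]
def proj(c,X):
    q=c["R"]@X+c["t"]; s=q[:2]/q[2]; s=s*(1+c["k1"]*s@s); return np.array([c["fx"]*s[0]+c["cx"],c["fy"]*s[1]+c["cy"]])
E
python3 - <<'E'
import cv2,numpy as np
a=cv2.imread("pics/top0.png")[175:295,150:310]; cv2.imwrite("pics/topz.png",cv2.resize(a,None,fx=5,fy=5,interpolation=cv2.INTER_CUBIC))
b=cv2.imread("pics/side0.png")[195:315,220:345]; cv2.imwrite("pics/sidez.png",cv2.resize(b,None,fx=5,fy=5,interpolation=cv2.INTER_CUBIC))
E
```

```text
(no output)
```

View pics/topz.png

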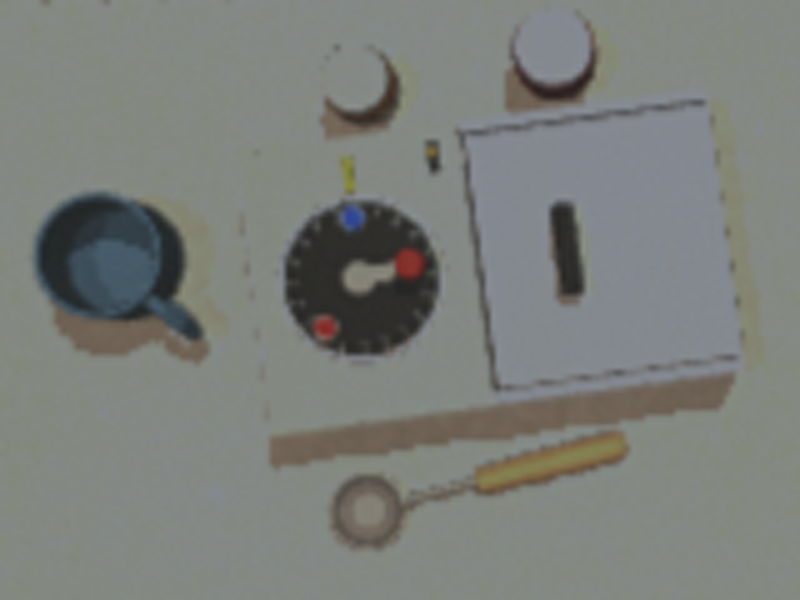

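View pics/sidez.png

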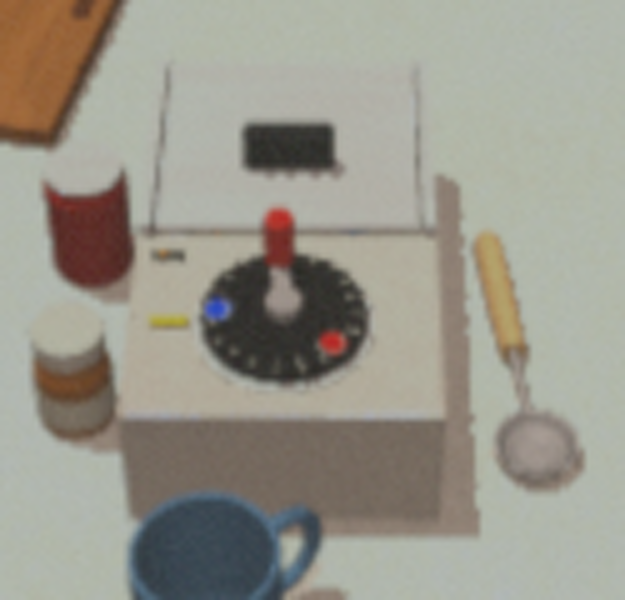

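The top crop shows the pointer at (348,175), the blue dot just left of it at (352,218), the red dot at (325,327), the crank knob at (409,262), pointing along box -y, and the cover grip at (567,250). The brass pin is at (432,155). The spoon is in front and the cans behind. Next I'll measure these.

```bash
python3 - <<'E'
from h import *
c=vision.camera("top"); s=vision.camera("side")
def cen(img,m,win):
    u0,u1,v0,v1=win; k=np.zeros(m.shape,np.uint8); k[v0:v1,u0:u1]=m[v0:v1,u0:u1]
    n,l,st,ce=cv2.connectedComponentsWithStats(k); 
    return [(tuple(ce[i].round(2)),st[i,4]) for i in np.argsort(-st[1:,4])[:3]+1],k
I=c["pixels"].astype(int);r,g,b=I[...,0],I[...,1],I[...,2]
dark=(I.max(2)<75)
win=(204,242,210,250)
print("dark",cen(I,dark.astype(np.uint8),win)[0])
k=cen(I,(I.max(2)<75).astype(np.uint8),win)[1]
n,l,st,ce=cv2.connectedComponentsWithStats(k);i=np.argmax(st[1:,4])+1
h=cv2.convexHull(np.argwhere(l==i)[:,::-1].astype(np.int32)); e=cv2.fitEllipse(h.astype(np.float32));print("dial",e)
D=onz(c,*e[0],0.10);print("dial xyz",D)
red=((r>100)&(g<80)&(b<80)).astype(np.uint8);R=cen(I,red,win)[0];print("red",R,[onz(c,*x[0],z) .round(4) for x in R[:2] for z in(.1,.1425)])
blu=((b>120)&(r<100)).astype(np.uint8);B=cen(I,blu,win)[0];print("blue",B,onz(c,*B[0][0],.1))
yel=((r>130)&(g>120)&(b<80)).astype(np.uint8);Y=cen(I,yel,(210,235,200,216))[0];print("yel",Y,onz(c,*Y[0][0],.091))
G,k=cen(I,dark.astype(np.uint8),(255,272,210,240));print("grip",G,onz(c,*G[0][0],.1245))
print(cv2.minAreaRect(np.argwhere(k)[:,::-1].astype(np.float32)))
# cover corners read from crop
for p in((460,130),(707,100),(738,357),(497,388)): print(onz(c,150+p[0]/5,175+p[1]/5,.0945))
# side
I=s["pixels"].astype(int);r,g,b=I[...,0],I[...,1],I[...,2]
red=((r>100)&(g<70)&(b<80)).astype(np.uint8);R=cen(I,red,(260,300,232,272))[0];print("side red",R)
for x in R[:2]: print(onz(s,*x[0],.125),onz(s,*x[0],.1))
G,k=cen(I,(I.max(2)<75).astype(np.uint8),(262,292,215,232));print("side grip",G,onz(s,*G[0][0],.116))
E
```

```text
dark [((np.float64(221.41), np.float64(230.72)), np.int32(569))]
dial ((221.62599182128906, 230.43643188476562), (29.668893814086914, 30.14836883544922), 89.5611572265625)
dial xyz [0.54762751 0.19545139 0.1       ]
red [((np.float64(231.0), np.float64(227.17)), np.int32(23)), ((np.float64(214.53), np.float64(239.87)), np.int32(15))] [array([0.5579, 0.1664, 0.1   ]), array([0.5563, 0.163 , 0.1425]), array([0.5182, 0.2172, 0.1   ]), array([0.5176, 0.2123, 0.1425])]
blue [((np.float64(220.0), np.float64(217.83)), np.int32(12))] [0.58694109 0.20085886 0.1       ]
yel [((np.float64(219.0), np.float64(211.0)), np.int32(1))] [0.60892483 0.20510909 0.091     ]
grip [((np.float64(262.86), np.float64(224.51)), np.int32(79))] [0.56552921 0.06680084 0.1245    ]
((262.876953125, 224.51539611816406), (17.3648624420166, 4.34121561050415), 82.87498474121094)
[0.6404755  0.13305417 0.0945    ]
[ 0.66021665 -0.02207874  0.0945    ]
[ 0.49867032 -0.04184113  0.0945    ]
[0.47886441 0.10885215 0.0945    ]
side red [((np.float64(275.33), np.float64(242.33)), np.int32(46)), ((np.float64(285.71), np.float64(262.5)), np.int32(14)), ((np.float64(289.0), np.float64(263.0)), np.int32(1))]
[0.55587285 0.16300508 0.125     ] [0.56074141 0.13817381 0.1       ]
[0.51481004 0.23593824 0.125     ] [0.51839418 0.21338827 0.1       ]
side grip [((np.float64(277.32), np.float64(223.62)), np.int32(133))] [0.56519336 0.07302398 0.116     ]
```

Yaw is about 0.13 from the cover edges, and the dial-to-grip line agrees. The knob radius comes out at 33.6 mm against 34, and the dial reads about -1.47. I'll move above the knob and look with the wrist camera.

```bash
cat >> h.py <<'E'
def state():
    o=manip.get_obs(); R=Ro.from_quat(o["ee_rot"]).as_matrix(); y=np.arctan2(R[1,1],R[0,1])
    print("t%.2f"%o["clock"],"p",o["position"].round(4),"yaw_y",round(y,4),"tilt",R[:,2].round(4),"F",o["ft_force"].round(2),"w",round(o["grip_width"],3),"gf",round(o["grasp_force"],1))
    return o,R
def shift(pos,n=1,dR=None):
    o,R=state()
    if dR is not None: R=R@dR
    print("shift units/row x%d:"%n,(R.T@(np.array(pos)-o["position"])/0.75/n).round(4))
def turn(yaw=0.13):
    "rotvec to tool down, tool y along box y"
    o,R=state(); z=np.array([0,0,-1.]); y=np.array([-np.sin(yaw),np.cos(yaw),0]); T=np.c_[np.cross(y,z),y,z]
    dR=R.T@T; print("turn units",(Ro.from_matrix(dR).as_rotvec()/(np.pi/4)).round(4)); return dR
E
python3 - <<'E'
from h import *
dR=turn(); shift((.557,.163,.25),15,dR)
E
```

```text
t0.20 p [0.1569 0.6048 0.2308] yaw_y 1.317 tilt [-2.e-04 -8.e-04 -1.e+00] F [-0.11  0.07  0.47] w 1.003 gf 0.0
turn units [-1.100e-03 -2.000e-04 -4.886e-01]
t0.20 p [0.1569 0.6048 0.2308] yaw_y 1.317 tilt [-2.e-04 -8.e-04 -1.e+00] F [-0.11  0.07  0.47] w 1.003 gf 0.0
shift units/row x15: [-0.0302 -0.0435 -0.0017]
```

>>> {"fn": "move_arm", "kwargs": {
  "motion": [
    [[0,0,0],[0,0,-0.163],0.1],
    [[0,0,0],[0,0,-0.163],0.1],
    [[0,0,0],[0,0,-0.163],0.1],
    [[-0.03,-0.0435,-0.0017],[0,0,0],0.1],
    [[-0.03,-0.0435,-0.0017],[0,0,0],0.1],
    [[-0.03,-0.0435,-0.0017],[0,0,0],0.1],
    [[-0.03,-0.0435,-0.0017],[0,0,0],0.1],
    [[-0.03,-0.0435,-0.0017],[0,0,0],0.1],
    [[-0.03,-0.0435,-0.0017],[0,0,0],0.1],
    [[-0.03,-0.0435,-0.0017],[0,0,0],0.1],
    [[-0.03,-0.0435,-0.0017],[0,0,0],0.1],
    [[-0.03,-0.0435,-0.0017],[0,0,0],0.1]
  ]
}}

```text
clock: 1.4
position: [0.3967, 0.3387, 0.2429]
ee_rot: [-0.065, 0.998, 0.0, 0.0]
ft_force: [0.4, 1.6, 0.5]
grip_width: 0.548
grasp_force: 0.0
```

>>> {"fn": "move_arm", "kwargs": {
  "motion": [
    [[-0.03,-0.0435,-0.0017],[0,0,0],0.1],
    [[-0.03,-0.0435,-0.0017],[0,0,0],0.1],
    [[-0.03,-0.0435,-0.0017],[0,0,0],0.1],
    [[-0.03,-0.0435,-0.0017],[0,0,0],0.1],
    [[-0.03,-0.0435,-0.0017],[0,0,0],0.1],
    [[-0.03,-0.0435,-0.0017],[0,0,0],0.1],
    [[0,0,0],[0,0,0],0.1],
    [[0,0,0],[0,0,0],0.1]
  ]
}}

```text
clock: 2.2
position: [0.5554, 0.1627, 0.2501]
ee_rot: [-0.064, 0.998, -0.0, -0.0]
ft_force: [-0.5, -0.0, -0.0]
grip_width: 0.55
grasp_force: 0.0
```

```bash
python3 - <<'E'
from h import *
dR=turn(); shift((.557,.163,.25),1,dR)
c=vision.camera("wrist"); cv2.imwrite("pics/w0.png",c["pixels"][:,:,::-1]); print({k:v for k,v in c.items() if k!="pixels"})
E
```

```text
t2.20 p [0.5554 0.1627 0.2501] yaw_y 1.6991 tilt [-5.e-04 -3.e-04 -1.e+00] F [-0.54 -0.03 -0.03] w 0.55 gf 0.0
turn units [-0.0002 -0.0007 -0.0022]
t2.20 p [0.5554 0.1627 0.2501] yaw_y 1.6991 tilt [-5.e-04 -3.e-04 -1.e+00] F [-0.54 -0.03 -0.03] w 0.55 gf 0.0
shift units/row x1: [-0.0021  0.0001  0.0001]
{'fx': 353.9224112737808, 'fy': 353.9224112737808, 'cx': 281.03993333043246, 'cy': 207.88111754981477, 'k1': 3.558903363442289e-05, 'R': array([[-1.26832244e-01,  9.91924147e-01, -2.63487664e-04],
       [ 9.51044142e-01,  1.21680592e-01,  2.84093071e-01],
       [ 2.81830839e-01,  3.57815733e-02, -9.58796672e-01]]), 't': array([-0.09106985, -0.58846219,  0.23404932])}
```

View pics/w0.png

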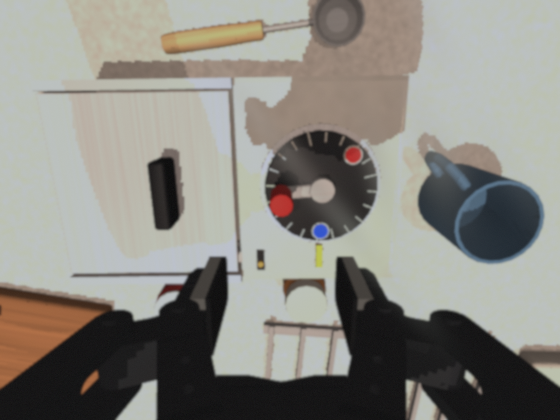

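The wrist view is clear: dial centre about (321,188), red knob (281,204), red dot (353,155), blue dot (320,231), pointer (319,255), cover grip (163,191), brass pin (261,260). I'll refine the positions from this picture.

```bash
python3 - <<'E'
from h import *
c=vision.camera("wrist"); I=c["pixels"].astype(int);r,g,b=I[...,0],I[...,1],I[...,2]
def comps(m,win):
    u0,u1,v0,v1=win;k=np.zeros(m.shape,np.uint8);k[v0:v1,u0:u1]=m[v0:v1,u0:u1]
    n,l,st,ce=cv2.connectedComponentsWithStats(k);idx=np.argsort(-st[1:,4])[:3]+1
    return [(ce[i],st[i,4],cv2.convexHull(np.argwhere(l==i)[:,::-1].astype(np.int32)).astype(np.float32)) for i in idx]
W=(255,385,120,250)
d=comps(I.max(2)<75,W)[0]; e=cv2.fitEllipse(d[2]); print("disc",e)
for z in(.095,.1,.105):
    P=np.array([onz(c,u,v,z)[:2] for u,v in d[2][:,0]]); cc,rr=cv2.minEnclosingCircle(P.astype(np.float32)); print(z,onz(c,*e[0],z)[:2].round(4),np.round(cc,4),rr)
D=onz(c,*e[0],.1)
for n,m,w,z in(("red",(r>110)&(g<70)&(b<70),W,.1),("blue",(b>120)&(r<90),W,.1),("yel",(r>130)&(g>120)&(b<90),(305,335,240,270),.091),("grip",I.max(2)<70,(140,190,145,240),.11)):
    for x in comps(m,w)[:2]:
        print(n,x[0].round(1),x[1],[(onz(c,*x[0],zz).round(4),np.hypot(*(onz(c,*x[0],zz)-D)[:2]).round(4),np.arctan2(*(onz(c,*x[0],zz)-D)[1::-1]).round(3)) for zz in(z,.1425)])
# cover edges corners read from view
q=[onz(c,u,v,.092)[:2] for u,v in((232,90),(241,276),(42,92),(73,275),(408,78))]; print(np.round(q,4))
E
```

```text
disc ((334.6190490722656, 173.2296600341797), (62.99312210083008, 104.9267807006836), 144.51795959472656)
0.095 [0.5324 0.2072] [0.5413 0.2005] 0.04663069173693657
0.1 [0.5315 0.2063] [0.5403 0.1997] 0.04584628343582153
0.105 [0.5307 0.2054] [0.5393 0.1989] 0.0450618639588356
red [279.4 205.5] 410 [(array([0.5653, 0.1641, 0.1   ]), np.float64(0.054), np.float64(-0.896)), (array([0.5531, 0.1627, 0.1425]), np.float64(0.0486), np.float64(-1.111))]
red [350.7 155. ] 145 [(array([0.5148, 0.2168, 0.1   ]), np.float64(0.0197), np.float64(2.578)), (array([0.51  , 0.2077, 0.1425]), np.float64(0.0216), np.float64(3.074))]
blue [318.5 231.4] 117 [(array([0.5843, 0.2011, 0.1   ]), np.float64(0.053), np.float64(-0.098)), (array([0.5693, 0.1943, 0.1425]), np.float64(0.0397), np.float64(-0.307))]
yel [316.7 254.6] 90 [(array([0.6101, 0.2045, 0.091 ]), np.float64(0.0786), np.float64(-0.023)), (array([0.5881, 0.196 , 0.1425]), np.float64(0.0575), np.float64(-0.181))]
grip [162.3 192.3] 1689 [(array([0.5637, 0.0672, 0.11  ]), np.float64(0.1427), np.float64(-1.344)), (array([0.5542, 0.0773, 0.1425]), np.float64(0.1309), np.float64(-1.397))]
[[ 0.4767  0.1143]
 [ 0.6404  0.1375]
 [ 0.4979 -0.0372]
 [ 0.6596 -0.0184]
 [ 0.4496  0.2525]]
```

The dots are 71.3 mm apart against an expected 70.8. That puts the axis at about (0.5478, 0.1955), yaw 0.135, and the dial at -1.47, with the knob at (0.556, 0.1627). I'll descend and grip.

>>> {"fn": "move_arm", "kwargs": {
  "motion": [
    [[-0.0005,0,0.03],[0,0,0],0.1],
    [[0,0,0.04],[0,0,0],0.1],
    [[0,0,0.04],[0,0,0],0.1],
    [[0,0,0.04],[0,0,0],0.1],
    [[0,0,0.031],[0,0,0],0.1],
    [[0,0,0],[0,0,0],0.1],
    [[0,0,0],[0,0,0],-0.4],
    [[0,0,0],[0,0,0],-1],
    [[0,0,0],[0,0,0],-1],
    [[0,0,0],[0,0,0],-1],
    [[0,0,0],[0,0,0],-1]
  ],
  "newtons": 50
}}

```text
clock: 3.4
position: [0.5568, 0.163, 0.1166]
ee_rot: [-0.065, 0.998, 0.0, 0.002]
ft_force: [-0.1, -4.3, 7.1]
grip_width: 0.192
grasp_force: 49.5
```

```bash
python3 - <<'E'
from h import *
state()
c=vision.camera("wrist"); cv2.imwrite("pics/w1.png",c["pixels"][:,:,::-1])
E
```

```text
t3.40 p [0.5568 0.163  0.1166] yaw_y 1.7001 tilt [ 3.e-03  4.e-04 -1.e+00] F [-0.1  -4.34  7.07] w 0.192 gf 49.5
```

View pics/w1.png

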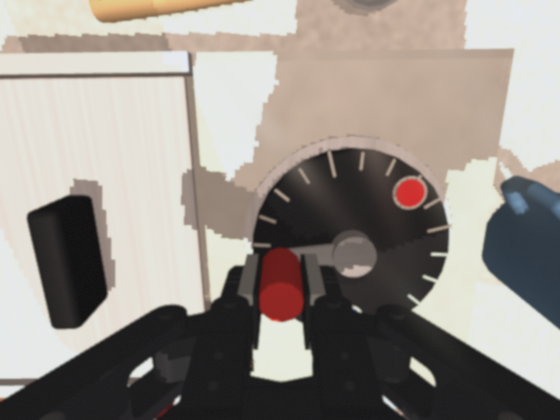

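The knob is held squarely (red knob at (280,285)) and the red dot is visible at (410,192). I'll work out the rows for turning clockwise.

```bash
cat >> h.py <<'E'
def arc(p0,steps):
    "p0 deg, steps deg -> tool shifts"
    p=np.radians(np.cumsum([p0]+list(steps))); k=.034/.75
    for a,b in zip(p,p[1:]): print([round(-(np.cos(b)-np.cos(a))*k,4),round((np.sin(b)-np.sin(a))*k,4),0],end=" ")
    print("end",np.degrees(p[-1]).round(1))
E
python3 - <<'E'
from h import *
arc(-84.4,[-5,-10]+[-15]*10); arc(-249.4,[-15]*12); arc(-429.4,[-15]*12)
E
```

```text
[np.float64(0.0039), np.float64(-0.0002), 0] [np.float64(0.0079), np.float64(0.0006), 0] [np.float64(0.0113), np.float64(0.0034), 0] [np.float64(0.01), np.float64(0.0063), 0] [np.float64(0.0081), np.float64(0.0086), 0] [np.float64(0.0056), np.float64(0.0104), 0] [np.float64(0.0027), np.float64(0.0115), 0] [np.float64(-0.0004), np.float64(0.0118), 0] [np.float64(-0.0034), np.float64(0.0113), 0] [np.float64(-0.0063), np.float64(0.01), 0] [np.float64(-0.0086), np.float64(0.0081), 0] [np.float64(-0.0104), np.float64(0.0056), 0] end -249.4
[np.float64(-0.0115), np.float64(0.0027), 0] [np.float64(-0.0118), np.float64(-0.0004), 0] [np.float64(-0.0113), np.float64(-0.0034), 0] [np.float64(-0.01), np.float64(-0.0063), 0] [np.float64(-0.0081), np.float64(-0.0086), 0] [np.float64(-0.0056), np.float64(-0.0104), 0] [np.float64(-0.0027), np.float64(-0.0115), 0] [np.float64(0.0004), np.float64(-0.0118), 0] [np.float64(0.0034), np.float64(-0.0113), 0] [np.float64(0.0063), np.float64(-0.01), 0] [np.float64(0.0086), np.float64(-0.0081), 0] [np.float64(0.0104), np.float64(-0.0056), 0] end -429.4
[np.float64(0.0115), np.float64(-0.0027), 0] [np.float64(0.0118), np.float64(0.0004), 0] [np.float64(0.0113), np.float64(0.0034), 0] [np.float64(0.01), np.float64(0.0063), 0] [np.float64(0.0081), np.float64(0.0086), 0] [np.float64(0.0056), np.float64(0.0104), 0] [np.float64(0.0027), np.float64(0.0115), 0] [np.float64(-0.0004), np.float64(0.0118), 0] [np.float64(-0.0034), np.float64(0.0113), 0] [np.float64(-0.0063), np.float64(0.01), 0] [np.float64(-0.0086), np.float64(0.0081), 0] [np.float64(-0.0104), np.float64(0.0056), 0] end -609.4
```

>>> {"fn": "move_arm", "kwargs": {
  "motion": [
    [[0.0039,-0.0002,-0.002],[0,0,0],-1],
    [[0.0079,0.0006,0],[0,0,0],-1],
    [[0.0113,0.0034,0],[0,0,0],-1],
    [[0.01,0.0063,0],[0,0,0],-1],
    [[0.0081,0.0086,0],[0,0,0],-1],
    [[0.0056,0.0104,0],[0,0,0],-1]
  ]
}}

```text
clock: 4.05
position: [0.5181, 0.1801, 0.1168]
ee_rot: [-0.065, 0.998, -0.0, 0.001]
ft_force: [4.6, -3.2, -2.8]
grip_width: 0.191
grasp_force: 49.4
```

```bash
python3 - <<'E'
from h import *
o,R=state(); print((R.T@(o["position"]-[.5478,.1955,.115])).round(4))
E
```

```text
t4.05 p [0.5181 0.1801 0.1168] yaw_y 1.7001 tilt [ 1.5e-03 -2.0e-04 -1.0e+00] F [ 4.62 -3.19 -2.79] w 0.191 gf 49.4
[ 0.0314 -0.0115 -0.0018]
```

It follows the circle with low forces, so I'll continue.

>>> {"fn": "move_arm", "kwargs": {
  "motion": [
    [[0.0027,0.0115,0],[0,0,0],-1],
    [[-0.0004,0.0118,0],[0,0,0],-1],
    [[-0.0034,0.0113,0],[0,0,0],-1],
    [[-0.0063,0.01,0],[0,0,0],-1],
    [[-0.0086,0.0081,0],[0,0,0],-1],
    [[-0.0104,0.0056,0],[0,0,0],-1],
    [[-0.0115,0.0027,0],[0,0,0],-1],
    [[-0.0118,-0.0004,0],[0,0,0],-1],
    [[-0.0113,-0.0034,0],[0,0,0],-1],
    [[-0.01,-0.0063,0],[0,0,0],-1],
    [[-0.0081,-0.0086,0],[0,0,0],-1],
    [[-0.0056,-0.0104,0],[0,0,0],-1]
  ]
}}

```text
clock: 5.25
position: [0.5767, 0.2151, 0.1166]
ee_rot: [-0.066, 0.998, 0.001, -0.001]
ft_force: [-4.9, 4.4, 1.1]
grip_width: 0.19
grasp_force: 49.8
```

>>> {"fn": "move_arm", "kwargs": {
  "motion": [
    [[-0.0027,-0.0115,0],[0,0,0],-1],
    [[0.0004,-0.0118,0],[0,0,0],-1],
    [[0.0034,-0.0113,0],[0,0,0],-1],
    [[0.0063,-0.01,0],[0,0,0],-1],
    [[0.0086,-0.0081,0],[0,0,0],-1],
    [[0.0104,-0.0056,0],[0,0,0],-1],
    [[0.0115,-0.0027,0],[0,0,0],-1],
    [[0.0118,0.0004,0],[0,0,0],-1],
    [[0.0113,0.0034,0],[0,0,0],-1],
    [[0.01,0.0063,0],[0,0,0],-1],
    [[0.0081,0.0086,0],[0,0,0],-1],
    [[0.0056,0.0104,0],[0,0,0],-1]
  ]
}}

```text
clock: 6.45
position: [0.5187, 0.1791, 0.1167]
ee_rot: [-0.064, 0.998, -0.001, 0.001]
ft_force: [5.3, -4.7, -1.3]
grip_width: 0.187
grasp_force: 49.7
```

```bash
python3 - <<'E'
from h import *
o,R=state(); print((R.T@(o["position"]-[.5478,.1955,.115])).round(4))
c=vision.camera("wrist"); cv2.imwrite("pics/w2.png",c["pixels"][:,:,::-1])
E
```

```text
t6.45 p [0.5187 0.1791 0.1167] yaw_y 1.6991 tilt [ 0.0023 -0.001  -1.    ] F [ 5.27 -4.72 -1.31] w 0.187 gf 49.7
[ 0.031  -0.0125 -0.0018]
```

View pics/w2.png

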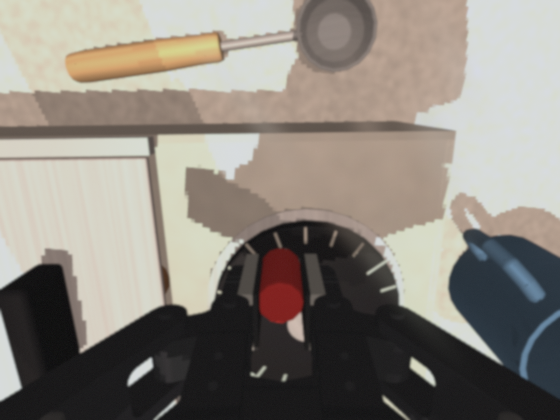

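The spoon, mug and box are undisturbed, and the knob is held. The wheels drag at about 0.2 N m, so the dial lags the knob by about 5°. Next is the final 68° clockwise to red.

```bash
python3 - <<'E'
from h import *
arc(-519.4,[-15,-15,-15,-10,-8,-5])
E
```

```text
[np.float64(0.0027), np.float64(0.0115), 0] [np.float64(-0.0004), np.float64(0.0118), 0] [np.float64(-0.0034), np.float64(0.0113), 0] [np.float64(-0.0039), np.float64(0.0069), 0] [np.float64(-0.0039), np.float64(0.005), 0] [np.float64(-0.0028), np.float64(0.0028), 0] end -587.4
```

>>> {"fn": "move_arm", "kwargs": {
  "motion": [
    [[0.0027,0.0115,0],[0,0,0],-1],
    [[-0.0004,0.0118,0],[0,0,0],-1],
    [[-0.0034,0.0113,0],[0,0,0],-1],
    [[-0.0039,0.0069,0],[0,0,0],-1],
    [[-0.0039,0.005,0],[0,0,0],-1],
    [[-0.0028,0.0028,0],[0,0,0],-1],
    [[0,0,0],[0,0,0],-1],
    [[0,0,0],[0,0,0],-1]
  ]
}}

```text
clock: 7.3
position: [0.5215, 0.217, 0.1165]
ee_rot: [-0.065, 0.998, -0.001, -0.001]
ft_force: [-4.2, -5.3, 5.3]
grip_width: 0.194
grasp_force: 50.6
```

```bash
cat >> h.py <<'E'
def report(A=np.array([.5478,.1955]),yaw=.135):
    o,R=state(); d=o["position"][:2]-A; F=o["ft_force"]
    print("r",np.hypot(*d).round(4),"knob box deg",np.degrees(np.arctan2(d[1],d[0])-yaw).round(1),"torque",round(d[0]*F[1]-d[1]*F[0],3))
def dots(name,A=np.array([.5478,.1955]),yaw=.135):
    c=vision.camera(name); I=c["pixels"].astype(int);r,g,b=I[...,0],I[...,1],I[...,2]
    for n,m in(("red",(r>100)&(g<70)&(b<80)),("blue",(b>100)&(r<80)&(b>g*1.5))):
        N,l,st,ce=cv2.connectedComponentsWithStats(m.astype(np.uint8))
        for i in range(1,N):
            p=onz(c,*ce[i],.1)[:2]-A
            if st[i,4]>4 and np.hypot(*p)<.06: print(name,n,ce[i].round(1),st[i,4],"rad",np.hypot(*p).round(4),"box deg",np.degrees(np.arctan2(p[1],p[0])-yaw).round(1))
    return c
E
python3 - <<'E'
from h import *
report()
for n in("wrist","top","side"):
    c=dots(n); cv2.imwrite(f"pics/{n}3.png",c["pixels"][:,:,::-1])
a=cv2.imread("pics/top3.png")[190:270,190:290]; b=cv2.imread("pics/side3.png")[205:305,225:325]; w=cv2.imread("pics/wrist3.png")
w=cv2.resize(w,(400,300)); 
o=np.hstack([np.vstack([cv2.resize(a,(400,300)),w]),cv2.resize(b,(400,600))]); cv2.imwrite("pics/all3.png",o)
E
```

```text
t7.30 p [0.5215 0.217  0.1165] yaw_y 1.7001 tilt [-0.0012 -0.0015 -1.    ] F [-4.23 -5.3   5.29] w 0.194 gf 50.6
r 0.034 knob box deg 133.0 torque 0.231
wrist red [280.1 300.4] 1463 rad 0.0244 box deg 93.6
wrist red [250.4 364.5] 16 rad 0.038 box deg 12.3
wrist blue [172.5 254. ] 415 rad 0.0388 box deg -134.6
top red [219.4 218.1] 11 rad 0.039 box deg 3.1
side red [262.8 256.3] 10 rad 0.0391 box deg -2.4
```

View pics/all3.png

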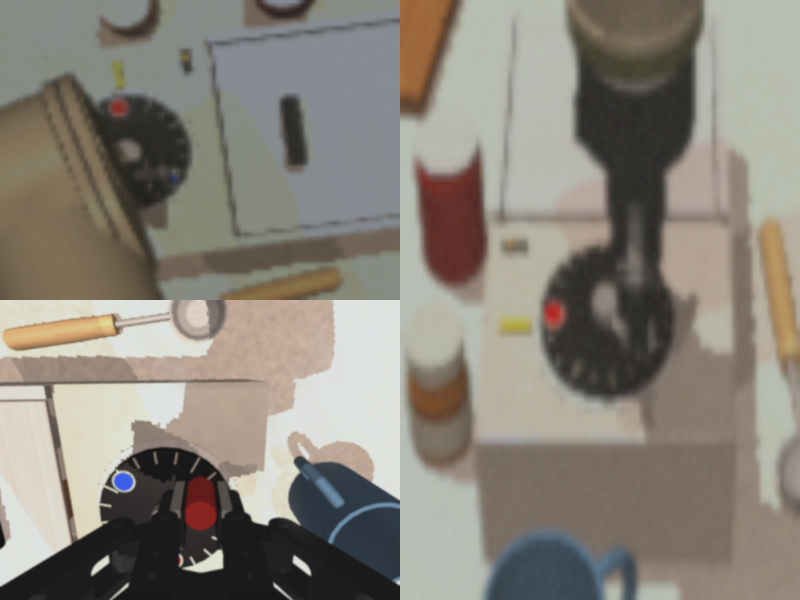

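Red is at the pointer: the top view gives +3°, the side view -2°, the blue dot +3° and the knob/torque estimate +2°, all within tolerance. The grip is still good. Now counter-clockwise.

```bash
python3 - <<'E'
from h import *
np.set_printoptions(legacy="1.25")
arc(-587.4,[7,11]+[15]*10); arc(-419.4,[15]*12); arc(-239.4,[15]*8+[10])
E
```

```text
[0.0038, -0.004, 0] [0.005, -0.0071, 0] [0.0044, -0.011, 0] [0.0014, -0.0117, 0] [-0.0017, -0.0117, 0] [-0.0046, -0.0109, 0] [-0.0073, -0.0093, 0] [-0.0095, -0.0071, 0] [-0.011, -0.0044, 0] [-0.0117, -0.0014, 0] [-0.0117, 0.0017, 0] [-0.0109, 0.0046, 0] end -419.4
[-0.0093, 0.0073, 0] [-0.0071, 0.0095, 0] [-0.0044, 0.011, 0] [-0.0014, 0.0117, 0] [0.0017, 0.0117, 0] [0.0046, 0.0109, 0] [0.0073, 0.0093, 0] [0.0095, 0.0071, 0] [0.011, 0.0044, 0] [0.0117, 0.0014, 0] [0.0117, -0.0017, 0] [0.0109, -0.0046, 0] end -239.4
[0.0093, -0.0073, 0] [0.0071, -0.0095, 0] [0.0044, -0.011, 0] [0.0014, -0.0117, 0] [-0.0017, -0.0117, 0] [-0.0046, -0.0109, 0] [-0.0073, -0.0093, 0] [-0.0095, -0.0071, 0] [-0.0072, -0.0033, 0] end -109.4
```

>>> {"fn": "move_arm", "kwargs": {
  "motion": [
    [[0.0038,-0.004,0],[0,0,0],-1],
    [[0.005,-0.0071,0],[0,0,0],-1],
    [[0.0044,-0.011,0],[0,0,0],-1],
    [[0.0014,-0.0117,0],[0,0,0],-1],
    [[-0.0017,-0.0117,0],[0,0,0],-1],
    [[-0.0046,-0.0109,0],[0,0,0],-1],
    [[-0.0073,-0.0093,0],[0,0,0],-1],
    [[-0.0095,-0.0071,0],[0,0,0],-1],
    [[-0.011,-0.0044,0],[0,0,0],-1],
    [[-0.0117,-0.0014,0],[0,0,0],-1],
    [[-0.0117,0.0017,0],[0,0,0],-1],
    [[-0.0109,0.0046,0],[0,0,0],-1]
  ]
}}

```text
clock: 8.65
position: [0.569, 0.1685, 0.1164]
ee_rot: [-0.064, 0.998, -0.0, -0.001]
ft_force: [-4.2, 0.6, 8.5]
grip_width: 0.191
grasp_force: 50.9
```

>>> {"fn": "move_arm", "kwargs": {
  "motion": [
    [[-0.0093,0.0073,0],[0,0,0],-1],
    [[-0.0071,0.0095,0],[0,0,0],-1],
    [[-0.0044,0.011,0],[0,0,0],-1],
    [[-0.0014,0.0117,0],[0,0,0],-1],
    [[0.0017,0.0117,0],[0,0,0],-1],
    [[0.0046,0.0109,0],[0,0,0],-1],
    [[0.0073,0.0093,0],[0,0,0],-1],
    [[0.0095,0.0071,0],[0,0,0],-1],
    [[0.011,0.0044,0],[0,0,0],-1],
    [[0.0117,0.0014,0],[0,0,0],-1],
    [[0.0117,-0.0017,0],[0,0,0],-1],
    [[0.0109,-0.0046,0],[0,0,0],-1]
  ]
}}

```text
clock: 9.85
position: [0.5273, 0.223, 0.1165]
ee_rot: [-0.065, 0.998, 0.0, 0.001]
ft_force: [9.3, -1.1, 0.4]
grip_width: 0.188
grasp_force: 50.1
```

>>> {"fn": "move_arm", "kwargs": {
  "motion": [
    [[0.0093,-0.0073,0],[0,0,0],-1],
    [[0.0071,-0.0095,0],[0,0,0],-1],
    [[0.0044,-0.011,0],[0,0,0],-1],
    [[0.0014,-0.0117,0],[0,0,0],-1],
    [[-0.0017,-0.0117,0],[0,0,0],-1],
    [[-0.0046,-0.0109,0],[0,0,0],-1],
    [[-0.0073,-0.0093,0],[0,0,0],-1],
    [[-0.0095,-0.0071,0],[0,0,0],-1],
    [[-0.0072,-0.0033,0],[0,0,0],-1],
    [[0,0,0],[0,0,0],-1]
  ]
}}

```text
clock: 10.85
position: [0.5401, 0.1628, 0.1164]
ee_rot: [-0.065, 0.998, 0.0, -0.001]
ft_force: [-4.4, -2.7, 11.6]
grip_width: 0.192
grasp_force: 51.1
```

```bash
python3 - <<'E'
from h import *
np.set_printoptions(legacy="1.25")
report()
for n in("wrist","top","side"): dots(n)
arc(-109.4,[12,10,7]);
E
```

```text
t10.85 p [0.5401 0.1628 0.1164] yaw_y 1.7003 tilt [-2.1e-03 -1.0e-04 -1.0e+00] F [-4.36 -2.74 11.62] w 0.192 gf 51.1
r 0.0335 knob box deg -111.0 torque -0.121
wrist red [421.3 260.4] 398 rad 0.039 box deg 107.9
wrist red [280.9 297.3] 1681 rad 0.0323 box deg -76.1
wrist blue [299.8 338.2] 162 rad 0.0386 box deg -34.2
side red [279.8 265.4] 12 rad 0.0343 box deg 107.4
side blue [265.  251.5] 8 rad 0.0396 box deg -31.5
[-0.0092, -0.0022, 0] [-0.0079, -0.0003, 0] [-0.0055, 0.0006, 0] end -80.4
```

The dial is at about -115° (dots and knob/torque agree), so it needs +30° to put blue on the pointer.

>>> {"fn": "move_arm", "kwargs": {
  "motion": [
    [[-0.0092,-0.0022,0],[0,0,0],-1],
    [[-0.0079,-0.0003,0],[0,0,0],-1],
    [[-0.0063,0.0007,0],[0,0,0],-1],
    [[0,0,0],[0,0,0],-1],
    [[0,0,0],[0,0,0],-1]
  ]
}}

```text
clock: 11.5
position: [0.558, 0.1633, 0.1165]
ee_rot: [-0.065, 0.998, -0.0, -0.001]
ft_force: [-2.0, -4.7, 8.8]
grip_width: 0.192
grasp_force: 50.9
```

```bash
python3 - <<'E'
from h import *
np.set_printoptions(legacy="1.25")
report()
for n in("wrist","top","side"): dots(n)
arc(-79.4,[-8]+[-10]*11);arc(-197.4,[-10]*12)
E
```

```text
t11.50 p [0.558  0.1633 0.1165] yaw_y 1.7001 tilt [-1.e-03 -8.e-04 -1.e+00] F [-1.99 -4.66  8.76] w 0.192 gf 50.9
r 0.0338 knob box deg -80.2 torque -0.111
wrist red [409.5 189.9] 512 rad 0.0393 box deg 138.7
wrist red [280.8 287.5] 2275 rad 0.0389 box deg -59.0
wrist blue [354.5 309.8] 14 rad 0.0332 box deg 6.9
side red [286.1 263.1] 18 rad 0.0367 box deg 139.1
side blue [262.9 255.9] 9 rad 0.0391 box deg -4.8
[0.0063, -0.0007, 0] [0.0079, 0.0003, 0] [0.0077, 0.0017, 0] [0.0073, 0.003, 0] [0.0067, 0.0042, 0] [0.0058, 0.0053, 0] [0.0048, 0.0063, 0] [0.0037, 0.007, 0] [0.0024, 0.0075, 0] [0.001, 0.0078, 0] [-0.0003, 0.0079, 0] [-0.0017, 0.0077, 0] end -197.4
[-0.003, 0.0073, 0] [-0.0042, 0.0067, 0] [-0.0053, 0.0058, 0] [-0.0063, 0.0048, 0] [-0.007, 0.0037, 0] [-0.0075, 0.0024, 0] [-0.0078, 0.001, 0] [-0.0079, -0.0003, 0] [-0.0077, -0.0017, 0] [-0.0073, -0.003, 0] [-0.0067, -0.0042, 0] [-0.0058, -0.0053, 0] end -317.4
```

Blue is on the pointer within about 1°. Now clockwise in small steps, checking for the stop after each one.

>>> {"fn": "move_arm", "kwargs": {
  "motion": [
    [[0.0063,-0.0007,0],[0,0,0],-1],
    [[0.0079,0.0003,0],[0,0,0],-1],
    [[0,0,0],[0,0,0],-1]
  ]
}}

```text
clock: 11.95
position: [0.5476, 0.1619, 0.1166]
ee_rot: [-0.065, 0.998, -0.0, 0.0]
ft_force: [1.1, -3.6, 6.1]
grip_width: 0.187
grasp_force: 50.5
```

```bash
cat >> h.py <<'E'
def step(p0):
    report(); np.set_printoptions(legacy="1.25"); arc(p0,[-6]*12); arc(p0-12,[-6,-6])
E
python3 -c "
from h import *
step(-97.4)"
```

```text
t11.95 p [0.5476 0.1619 0.1166] yaw_y 1.7004 tilt [ 2.e-04 -2.e-04 -1.e+00] F [ 1.12 -3.61  6.13] w 0.187 gf 50.5
r 0.0336 knob box deg -98.1 torque 0.039
[0.0047, 0.0009, 0] [0.0046, 0.0013, 0] [0.0044, 0.0018, 0] [0.0042, 0.0023, 0] [0.0039, 0.0027, 0] [0.0036, 0.0031, 0] [0.0033, 0.0034, 0] [0.0029, 0.0038, 0] [0.0025, 0.004, 0] [0.0021, 0.0043, 0] [0.0016, 0.0045, 0] [0.0011, 0.0046, 0] end -169.4
[0.0044, 0.0018, 0] [0.0042, 0.0023, 0] end -121.4
```

>>> {"fn": "move_arm", "kwargs": {
  "motion": [
    [[0.0047,0.0009,0],[0,0,0],-1],
    [[0.0046,0.0013,0],[0,0,0],-1],
    [[0,0,0],[0,0,0],-1]
  ]
}}

```text
clock: 12.25
position: [0.5408, 0.1627, 0.1166]
ee_rot: [-0.065, 0.998, -0.0, 0.0]
ft_force: [2.6, -4.0, 5.7]
grip_width: 0.193
grasp_force: 50.5
```

```bash
python3 -c "
from h import *
report()"
```

```text
t12.25 p [0.5408 0.1627 0.1166] yaw_y 1.7005 tilt [ 8.e-04 -2.e-04 -1.e+00] F [ 2.57 -4.02  5.65] w 0.193 gf 50.5
r 0.0335 knob box deg -109.7 torque 0.112
```

>>> {"fn": "move_arm", "kwargs": {
  "motion": [
    [[0.0044,0.0018,0],[0,0,0],-1],
    [[0.0042,0.0023,0],[0,0,0],-1],
    [[0,0,0],[0,0,0],-1]
  ]
}}

```text
clock: 12.55
position: [0.5336, 0.1652, 0.1165]
ee_rot: [-0.065, 0.998, -0.0, -0.0]
ft_force: [0.5, -3.0, 7.9]
grip_width: 0.189
grasp_force: 50.6
```

```bash
python3 -c "
from h import *
report()"
```

```text
t12.55 p [0.5336 0.1652 0.1165] yaw_y 1.7008 tilt [-1.e-04 -2.e-04 -1.e+00] F [ 0.54 -3.02  7.91] w 0.189 gf 50.6
r 0.0335 knob box deg -122.8 torque 0.059
```

>>> {"fn": "move_arm", "kwargs": {
  "motion": [
    [[0.0039,0.0027,0],[0,0,0],-1],
    [[0.0036,0.0031,0],[0,0,0],-1],
    [[0,0,0],[0,0,0],-1]
  ]
}}

```text
clock: 12.85
position: [0.5276, 0.1688, 0.1165]
ee_rot: [-0.065, 0.998, -0.0, 0.0]
ft_force: [1.3, -2.7, 6.8]
grip_width: 0.19
grasp_force: 50.7
```

```bash
python3 -c "
from h import *
report()"
```

```text
t12.85 p [0.5276 0.1688 0.1165] yaw_y 1.7008 tilt [ 1.e-04 -2.e-04 -1.e+00] F [ 1.28 -2.72  6.84] w 0.19 gf 50.7
r 0.0335 knob box deg -134.9 torque 0.089
```

>>> {"fn": "move_arm", "kwargs": {
  "motion": [
    [[0.0033,0.0034,0],[0,0,0],-1],
    [[0.0029,0.0038,0],[0,0,0],-1],
    [[0,0,0],[0,0,0],-1]
  ]
}}

```text
clock: 13.15
position: [0.5222, 0.1739, 0.1165]
ee_rot: [-0.065, 0.998, 0.0, 0.0]
ft_force: [2.0, -3.5, 5.9]
grip_width: 0.196
grasp_force: 50.6
```

```bash
python3 -c "
from h import *
report()"
```

```text
t13.15 p [0.5222 0.1739 0.1165] yaw_y 1.7012 tilt [ 0.e+00  1.e-04 -1.e+00] F [ 1.98 -3.54  5.91] w 0.196 gf 50.6
r 0.0335 knob box deg -147.5 torque 0.133
```

>>> {"fn": "move_arm", "kwargs": {
  "motion": [
    [[0.0025,0.004,0],[0,0,0],-1],
    [[0.0021,0.0043,0],[0,0,0],-1],
    [[0,0,0],[0,0,0],-1]
  ]
}}

```text
clock: 13.45
position: [0.5181, 0.1798, 0.1164]
ee_rot: [-0.065, 0.998, 0.0, 0.0]
ft_force: [2.9, -2.1, 6.3]
grip_width: 0.187
grasp_force: 50.6
```

```bash
python3 -c "
from h import *
report()
np.set_printoptions(legacy='1.25')
arc(-157.4,[-6]*40)"
```

```text
t13.45 p [0.5181 0.1798 0.1164] yaw_y 1.7013 tilt [ 3.e-04  2.e-04 -1.e+00] F [ 2.92 -2.07  6.3 ] w 0.187 gf 50.6
r 0.0336 knob box deg -159.8 torque 0.107
[0.0016, 0.0045, 0] [0.0011, 0.0046, 0] [0.0006, 0.0047, 0] [0.0001, 0.0047, 0] [-0.0004, 0.0047, 0] [-0.0009, 0.0047, 0] [-0.0013, 0.0046, 0] [-0.0018, 0.0044, 0] [-0.0023, 0.0042, 0] [-0.0027, 0.0039, 0] [-0.0031, 0.0036, 0] [-0.0034, 0.0033, 0] [-0.0038, 0.0029, 0] [-0.004, 0.0025, 0] [-0.0043, 0.0021, 0] [-0.0045, 0.0016, 0] [-0.0046, 0.0011, 0] [-0.0047, 0.0006, 0] [-0.0047, 0.0001, 0] [-0.0047, -0.0004, 0] [-0.0047, -0.0009, 0] [-0.0046, -0.0013, 0] [-0.0044, -0.0018, 0] [-0.0042, -0.0023, 0] [-0.0039, -0.0027, 0] [-0.0036, -0.0031, 0] [-0.0033, -0.0034, 0] [-0.0029, -0.0038, 0] [-0.0025, -0.004, 0] [-0.0021, -0.0043, 0] [-0.0016, -0.0045, 0] [-0.0011, -0.0046, 0] [-0.0006, -0.0047, 0] [-0.0001, -0.0047, 0] [0.0004, -0.0047, 0] [0.0009, -0.0047, 0] [0.0013, -0.0046, 0] [0.0018, -0.0044, 0] [0.0023, -0.0042, 0] [0.0027, -0.0039, 0] end -397.4
```

>>> {"fn": "move_arm", "kwargs": {
  "motion": [
    [[0.0016,0.0045,0],[0,0,0],-1],
    [[0.0011,0.0046,0],[0,0,0],-1],
    [[0,0,0],[0,0,0],-1]
  ]
}}

```text
clock: 13.75
position: [0.5155, 0.1862, 0.1164]
ee_rot: [-0.065, 0.998, 0.0, 0.0]
ft_force: [4.7, -1.9, 4.5]
grip_width: 0.186
grasp_force: 50.5
```

```bash
python3 -c "
from h import *
report()"
```

```text
t13.75 p [0.5155 0.1862 0.1164] yaw_y 1.7012 tilt [ 7.e-04  1.e-04 -1.e+00] F [ 4.71 -1.93  4.52] w 0.186 gf 50.5
r 0.0336 knob box deg -171.6 torque 0.106
```

>>> {"fn": "move_arm", "kwargs": {
  "motion": [
    [[0.0006,0.0047,0],[0,0,0],-1],
    [[0.0001,0.0047,0],[0,0,0],-1],
    [[0,0,0],[0,0,0],-1]
  ]
}}

```text
clock: 14.05
position: [0.5141, 0.1935, 0.1164]
ee_rot: [-0.065, 0.998, 0.0, 0.0]
ft_force: [3.4, -0.3, 5.0]
grip_width: 0.191
grasp_force: 50.5
```

```bash
python3 -c "
from h import *
report()"
```

```text
t14.05 p [0.5141 0.1935 0.1164] yaw_y 1.7014 tilt [ 8.e-04  6.e-04 -1.e+00] F [ 3.41 -0.25  5.01] w 0.191 gf 50.5
r 0.0337 knob box deg -184.3 torque 0.015
```

>>> {"fn": "move_arm", "kwargs": {
  "motion": [
    [[-0.0004,0.0047,0],[0,0,0],-1],
    [[-0.0009,0.0047,0],[0,0,0],-1],
    [[0,0,0],[0,0,0],-1]
  ]
}}

```text
clock: 14.35
position: [0.5143, 0.2004, 0.1164]
ee_rot: [-0.065, 0.998, 0.0, 0.0]
ft_force: [4.6, -1.3, 4.8]
grip_width: 0.186
grasp_force: 50.5
```

```bash
python3 -c "
from h import *
report()"
```

```text
t14.35 p [0.5143 0.2004 0.1164] yaw_y 1.7012 tilt [ 8.e-04  1.e-04 -1.e+00] F [ 4.62 -1.29  4.85] w 0.186 gf 50.5
r 0.0338 knob box deg 164.0 torque 0.021
```

>>> {"fn": "move_arm", "kwargs": {
  "motion": [
    [[-0.0013,0.0046,0],[0,0,0],-1],
    [[-0.0018,0.0044,0],[0,0,0],-1],
    [[0,0,0],[0,0,0],-1]
  ]
}}

```text
clock: 14.65
position: [0.5154, 0.2055, 0.1162]
ee_rot: [-0.065, 0.998, -0.001, -0.001]
ft_force: [0.4, -8.2, 11.0]
grip_width: 0.188
grasp_force: 51.1
```

```bash
python3 -c "
from h import *
report()"
```

```text
t14.65 p [0.5154 0.2055 0.1162] yaw_y 1.6999 tilt [-9.0e-04 -2.2e-03 -1.0e+00] F [ 0.38 -8.18 10.97] w 0.188 gf 51.1
r 0.0339 knob box deg 155.1 torque 0.261
```

Torque jumped to 0.26 N m and the knob lags, which looks like the stop. I'll check the brass pin.

```bash
python3 - <<'E'
from h import *
for n in("top","side"):
    c=dots(n); cv2.imwrite(f"pics/{n}4.png",c["pixels"][:,:,::-1])
a=cv2.imread("pics/top4.png")[190:250,210:290]; b=cv2.imread("pics/side4.png")[225:285,235:315]
cv2.imwrite("pics/pin.png",cv2.resize(np.hstack([a,b]),(800,300),interpolation=cv2.INTER_CUBIC))
E
```

```text
top blue [233.3 232.1] 7 rad 0.0367 box deg -106.1
side red [264.8 260.2] 12 rad 0.0354 box deg 22.5
side blue [280.7 247.4] 7 rad 0.0392 box deg -106.8
```

View pics/pin.png

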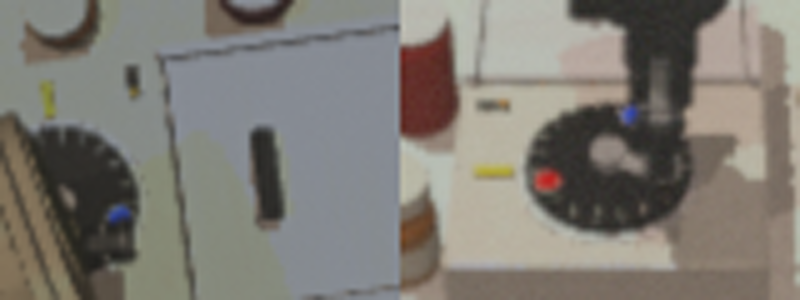

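The pin has moved to the -x end of its slot in both views, so the lock has dropped. I'll unload the crank, release it and lift.

>>> {"fn": "move_arm", "kwargs": {
  "motion": [
    [[0.0018,-0.0044,0],[0,0,0],-1],
    [[0.0007,-0.0023,0],[0,0,0],-1],
    [[0,0,0],[0,0,-0.003],0.1],
    [[0,0,0],[0,0,0],0.1],
    [[0,0,0],[0,0,0],0.1],
    [[0,0,0],[0,0,0],0.1],
    [[0,0,-0.03],[0,0,0],0.1],
    [[0,0,-0.04],[0,0,0],0.1],
    [[0,0,-0.03],[0,0,0],0.1],
    [[0,0,0],[0,0,0],0.1]
  ]
}}

```text
clock: 15.75
position: [0.5155, 0.2028, 0.1943]
ee_rot: [-0.066, 0.998, 0.001, 0.002]
ft_force: [1.2, -0.1, -0.2]
grip_width: 0.55
grasp_force: 0.0
```

```bash
python3 - <<'E'
from h import *
np.set_printoptions(legacy="1.25")
turn(.135); shift((.5644,.0668,.19),5)
c=vision.camera("wrist"); I=c["pixels"].astype(int); m=(I.max(2)<65).astype(np.uint8); m[330:]=0
N,l,st,ce=cv2.connectedComponentsWithStats(m)
for i in range(1,N):
    if st[i,4]>300: print(ce[i].round(1),st[i],onz(c,*ce[i],.11).round(4))
cv2.imwrite("pics/w5.png",c["pixels"][:,:,::-1])
E
```

```text
t15.75 p [0.5155 0.2028 0.1943] yaw_y 1.7036 tilt [ 0.0041  0.0027 -1.    ] F [ 1.16 -0.11 -0.18] w 0.55 gf 0.0
turn units [ 0.0027  0.0056 -0.0028]
t15.75 p [0.5155 0.2028 0.1943] yaw_y 1.7036 tilt [ 0.0041  0.0027 -1.    ] F [ 1.16 -0.11 -0.18] w 0.55 gf 0.0
shift units/row x5: [-0.0081 -0.0377  0.0011]
[239.  266.4] [   81   186   249   144 11617] [0.5553 0.1787 0.11  ]
[424.5 251.2] [ 403  210   64   86 1652] [0.5271 0.3047 0.11  ]
[ 77.6 257.8] [  53  216   49   86 3058] [0.5633 0.0671 0.11  ]
[437.  296.3] [ 336  248  185   82 8487] [0.5603 0.3224 0.11  ]
```

>>> {"fn": "move_arm", "kwargs": {
  "motion": [
    [[-0.0081,-0.0377,0.0011],[0,0,0],0.1],
    [[-0.0081,-0.0377,0.0011],[0,0,0],0.1],
    [[-0.0081,-0.0377,0.0011],[0,0,0],0.1],
    [[-0.0081,-0.0377,0.0011],[0,0,0],0.1],
    [[-0.0081,-0.0377,0.0011],[0,0,0],0.1],
    [[0,0,0],[0,0,0],0.1],
    [[0,0,0.03],[0,0,0],0.1],
    [[0,0,0.03],[0,0,0],0.1],
    [[0,0,0.03],[0,0,0],0.1],
    [[0,0,0.02],[0,0,0],0.1],
    [[0,0,0],[0,0,0],0.1]
  ]
}}

```text
clock: 16.9
position: [0.5612, 0.0662, 0.1019]
ee_rot: [-0.067, 0.998, -0.0, -0.002]
ft_force: [-0.6, 0.1, 0.1]
grip_width: 0.551
grasp_force: 0.0
```

```bash
python3 - <<'E'
from h import *
np.set_printoptions(legacy="1.25")
turn(.135); shift((.5644,.0668,.1),1)
E
```

```text
t16.90 p [0.5612 0.0662 0.1019] yaw_y 1.704 tilt [-0.0045 -0.0011 -1.    ] F [-0.65  0.12  0.08] w 0.551 gf 0.0
turn units [-0.0006 -0.0059 -0.0023]
t16.90 p [0.5612 0.0662 0.1019] yaw_y 1.704 tilt [-0.0045 -0.0011 -1.    ] F [-0.65  0.12  0.08] w 0.551 gf 0.0
shift units/row x1: [-0.0043  0.0003  0.0026]
```

>>> {"fn": "move_arm", "kwargs": {
  "motion": [
    [[-0.003,0,0.001],[0,0,0],-0.4],
    [[0,0,0],[0,0,0],-1],
    [[0,0,0],[0,0,0],-1],
    [[0,0,0],[0,0,0],-1],
    [[0,-0.004,0],[0,0,0],-1],
    [[0,-0.01,0],[0,0,0],-1],
    [[0,-0.01,0],[0,0,0],-1],
    [[0,-0.01,0],[0,0,0],-1]
  ],
  "newtons": 40
}}

```text
clock: 17.7
position: [0.5696, 0.042, 0.1049]
ee_rot: [-0.067, 0.998, 0.001, 0.001]
ft_force: [1.0, 3.6, 4.8]
grip_width: 0.156
grasp_force: 41.8
```

```bash
python3 -c "
from h import *
state()"
```

```text
t17.70 p [0.5696 0.042  0.1049] yaw_y 1.7047 tilt [ 0.0024  0.0018 -1.    ] F [0.96 3.64 4.78] w 0.156 gf 41.8
```

The cover slides with about 3.6 N on the grip.

>>> {"fn": "move_arm", "kwargs": {
  "motion": [
    [[0,-0.013,0],[0,0,0],-1],
    [[0,-0.013,0],[0,0,0],-1],
    [[0,-0.013,0],[0,0,0],-1],
    [[0,-0.013,0],[0,0,0],-1],
    [[0,-0.013,0],[0,0,0],-1],
    [[0,-0.013,0],[0,0,0],-1],
    [[0,-0.013,0],[0,0,0],-1],
    [[0,-0.013,0],[0,0,0],-1],
    [[0,-0.01,0],[0,0,0],-1],
    [[0,-0.006,0],[0,0,0],-1],
    [[0,-0.004,0],[0,0,0],-1],
    [[0,-0.003,0],[0,0,0],-1]
  ]
}}

```text
clock: 18.9
position: [0.583, -0.052, 0.105]
ee_rot: [-0.067, 0.998, 0.001, 0.002]
ft_force: [4.2, 10.4, 6.6]
grip_width: 0.154
grasp_force: 42.0
```

```bash
python3 -c "
from h import *
o,R=state(); print(R.T@(o['position']-[.5644,.0665,.1]))"
```

```text
t18.90 p [ 0.583 -0.052  0.105] yaw_y 1.7047 tilt [ 0.0038  0.0022 -1.    ] F [ 4.24 10.35  6.64] w 0.154 gf 42.0
[-0.00263191 -0.11993131 -0.0051452 ]
```

>>> {"fn": "move_arm", "kwargs": {
  "motion": [
    [[0,-0.003,0],[0,0,0],-1],
    [[0,-0.002,0],[0,0,0],-1],
    [[0,0,0],[0,0,0],-1],
    [[0,0,0],[0,0,0],-1]
  ]
}}

```text
clock: 19.3
position: [0.583, -0.052, 0.1049]
ee_rot: [-0.068, 0.998, 0.003, 0.001]
ft_force: [1.0, 16.3, 9.8]
grip_width: 0.156
grasp_force: 42.2
```

```bash
python3 -c "
from h import *
o,R=state(); print(R.T@(o['position']-[.5644,.0665,.1]))"
```

```text
t19.30 p [ 0.583  -0.052   0.1049] yaw_y 1.7077 tilt [ 0.0022  0.0058 -1.    ] F [ 1.04 16.25  9.81] w 0.156 gf 42.2
[-0.00227686 -0.11995022 -0.00557695]
```

It's at the end stop: force rises with no movement. I'll unload, open and lift.

>>> {"fn": "move_arm", "kwargs": {
  "motion": [
    [[0,0.004,-0.002],[0,0,0],-1],
    [[0,0,0],[0,0,0],-0.3],
    [[0,0,0],[0,0,0],0.1],
    [[0,0,0],[0,0,0],0.1],
    [[0,0,0],[0,0,0],0.1],
    [[0,0,-0.03],[0,0,0],0.1],
    [[0,0,-0.04],[0,0,0],0.1],
    [[0,0,-0.05],[0,0,0],0.1],
    [[0,0,-0.05],[0,0,0],0.1],
    [[0,0,0],[0,0,0],0.1],
    [[0,0,0],[0,0,0],0.1]
  ]
}}

```text
clock: 20.4
position: [0.5816, -0.0545, 0.2334]
ee_rot: [-0.066, 0.998, 0.0, 0.001]
ft_force: [0.5, -0.1, -0.3]
grip_width: 0.554
grasp_force: 0.0
```

```bash
python3 - <<'E'
from h import *
state()
for n in("wrist","side"):
    c=vision.camera(n); cv2.imwrite(f"pics/{n}6.png",c["pixels"][:,:,::-1])
    if n=="wrist":
        I=c["pixels"].astype(int); m=(I.max(2)<65).astype(np.uint8); m[330:]=0
        N,l,st,ce=cv2.connectedComponentsWithStats(m)
        for i in range(1,N):
            if st[i,4]>300: p=onz(c,*ce[i],.11); print(ce[i].round(1),st[i,4],p.round(4),"moved",np.hypot(*(p[:2]-[.5637,.0672])).round(4))
cv2.imwrite("pics/fin.png",np.hstack([cv2.resize(cv2.imread(f"pics/{n}6.png"),(400,300)) for n in("wrist","side")]))
E
```

```text
t20.40 p [ 0.5816 -0.0545  0.2334] yaw_y 1.703 tilt [ 1.4e-03  3.0e-04 -1.0e+00] F [ 0.47 -0.05 -0.33] w 0.554 gf 0.0
[546.3 201.7] 1553 [0.5545 0.1498 0.11  ] moved 0.0832
[284.1 204.9] 1103 [ 0.5837 -0.0516  0.11  ] moved 0.1205
[166.7 304.4] 4892 [ 0.6839 -0.1387  0.11  ] moved 0.2385
[384.3 307.6] 3904 [0.6628 0.0451 0.11  ] moved 0.1015
```

View pics/fin.png

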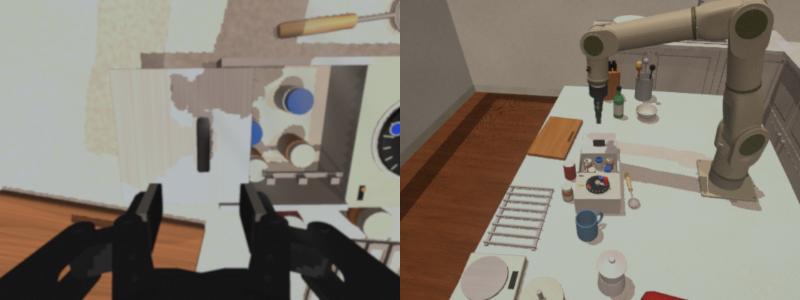

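The cover is fully open (grip moved 120.5 mm), the compartment is visible, the gripper is clear, and the other things are in place.

```bash
python3 -c "
from workcell import order
print(order.hand_in())"
```

```text
the job is handed in; nothing more can be done
None
```

I dialled the combination as asked until the lock dropped, slid the cover fully open to its end stop and let go, and handed the job in at about 20 s; the other kitchen things looked undisturbed in the last pictures.

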